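# Turn a rail end for end in a dowel-drilling jig with a locked release

### The arm

A 7-joint arm with a two-finger parallel gripper is mounted at the origin on a cart in front of the work surface, level with it; the furniture and walls round the work are solid. World frame = base frame: x ahead of the robot, y to its left, z up, the work surface at z = 0. Lengths are in m, angles in rad, forces in N, time in s.
With the tool pointing down it reaches from about 0.4 to 0.85 m from the base axis. Payload 10.4 kg.
Tool frame: the origin (TCP) lies on the centre line of the jaws, within the pads' length; the fingertips stand 11 mm ahead of it and the grasp point (between the pads) lies 8 mm behind it (tip_reach is the distance from the TCP to the fingertips, in m); z points along the fingers, y is the line along which they close (so a half turn about z gives the same grasp; the last joint's range is limited). The gripper opens to 85 mm and grips with 20 to 120 N. Pads are 22 mm wide; open, the fingers measure 114 mm over their backs; the gripper's body (76 mm by 85 mm) begins 54 mm behind the grasp point. The pads swing forward as they close: fully open they stand 13 mm farther back than shut.
Start: joints at [-1.207, 0.332, -0.065, 1.46, 0.022, 1.35, -0.088], TCP at [0.236, 0.579, 0.242] pointing down, gripper open.
Joint ranges: [-2.6, 2.6], [-0.5, 2.12], [-1.47, 1.34], [0.16, 2.42], [-1.27, 4.41], [0.06, 2.06], [-2.6, 2.6]. Speed limits (rad/s): [2.22, 2.22, 2.79, 2.79, 3.14, 3.14, 3.14].

### API

Orientations are given as a unit quaternion [x, y, z, w].
In Python, from workcell import get_obs, camera, hand_in, tip_reach gives the robot as it stands. The module is installed in compiled form; this text tells all that it offers.
- The arm moves only by the tool move_arm, never from a script. Its argument "plan" is a list of rows, each an object with "delta_pos": the shift along the tool's x, y, z in normalised numbers (1 is 750 mm), a list of three; "turn": the turn, a rotation vector about the tool's x, y, z in a scale on which 1.0 is 4 rad, a list of three; "fingers": the closure, from 0 (fully open) to 1 (shut). A call has 1 to 12 rows; each row is the pose to reach, as a shift and turn from the pose commanded when the call began, along the tool's axes at that moment; what a row does not reach only later rows make up. A row lasts 1/8 s, in which the tool goes at most 62.5 mm and 10.7 degrees, less where a joint would pass 70% of its speed; a pose out of reach is approached as far as the arm can. No shift or turn number may pass 1 either way. A call with a gripper value outside its range is refused whole. The fingers move at their own pace and stop on an object; "force" is the grip in N (left out, the last holds). Time passes only in rows, so rows that repeat a pose let the fingers close. It gives the time, the measured TCP pose, the force, the opening and the grip force at its end, in the units of the state.
- get_obs(): the state, without advancing time (a new reading comes with each control period).
- camera(name): name is "scene" or "top"; returns a dict with "color" (480x640x3 uint8, red, green, blue), "range_z" (480x640 float32, m along the optical axis (not along the pixel's ray), 0 where there is no reading), "fx", "fy", "cx", "cy" (pixels), "R" (3x3) and "t" (3): a world point X has camera coordinates R X + t. Camera axes: x right, y down, z forward; pixel columns grow to the right and rows downward; lengths in m; the calibration is good to about 2 mm. A picture is of the moment at which its call begins.
- hand_in(): hands the job in; it is judged then, once.
The state is a dict: "clock": time; "joint_pos": joint angles; "joint_velocities": joint speeds; "tau": joint torques, N m; "position": TCP position; "ee_rot": TCP orientation; "ft_force": force on the tool from outside, world axes, zero at the start; "torque": the same for the moment, N m; "grip_width": opening from 0.0 (shut) to 1.0 (fully open); "grasp_force": force on a finger pad.
Only numpy, scipy, OpenCV 4.12 (cv2) and the standard library are available. Lean on these libraries where they do the work, as an engineer would, in place of code of your own. Each camera call takes 0.05 s, during which the arm holds its last target. There are 200 camera calls.

### The job

The timber rail clamped in the dowel-drilling jig is drilled at the end against the steel stop, and now its plain end is due. Slide the safety catch fully aside, press the release button it covered so that the clamp springs open, take the rail out, turn it end for end (set it down on the bench to change your grip) and lay it back flat in the jig with the plain end up against the stop; then push the black palm knob in until the clamp locks again and slide the catch fully back over the button, so that drilling cannot shake it loose. Leave the tape measure and the tin where they are.

Things in the scene. Friction and masses are not known exactly. Their poses are not given: they have to be found in the camera images.
- jig: Fixed dowel-drilling jig. Origin: underside, on the rail's centre line. x: clamp pushes this way; y: along the rail to the stop; z up. In jig mm: plywood base 14 thick, x -128..56, y -60..78; aluminium fence x 19..37, y -50..50, top z 48; steel stop, face y 50, top z 60; grey housing x -120..-56, y -50..50, deck z 60, on it two catch guides 50 apart, top z 76. Bare bench at -y.
- rail: Loose timber rail 38 x 170 x 38 mm, 0.11 to 0.23 kg. Origin: centre of its underside; its y runs along it to the drilled end. At the start it lies in the jig, underside at jig z 14, drilled end on the stop, 70 mm of the plain end standing out beyond fence and housing at jig -y: the only place with finger room. With the clamp open it lifts straight up.
- rail_drilled (a point): Centre of the rail's drilled end face (two dark 8 mm dowel holes), 85 mm from the rail's origin along its +y, 19 mm above its underside.
- rail_plain (a point): Centre of the rail's plain end face (no holes), 85 mm along the rail's -y, 19 mm above its underside. In the jig's frame it should end at about x 0, y 50, z 33 mm.
- catch_tab (a point): Top centre of the upright steel thumb tab on the catch: 30 (jig x) x 8 (jig y) mm, standing 18 mm above the catch plate (plate top z 73, tab top z 91). Catch shut: jig x -88, y -8. Push its -y face towards jig +y to open it, its +y face towards -y to shut it (fingertips at z 76 or more clear the plate).
- catch (a joint): Travel of the safety catch, a 48 x 40 mm steel plate that shuts off the button: 0 shut over the button, 0.040 m fully open, sliding towards jig +y with about 1.5 N friction. Starts at 0 to 4 mm. It stays where it is left.
- button_top (a point): Top centre of the round black release button, 23 mm across, at jig x -88, y -24; its top is at z 68 mm when up, 8 mm above the housing deck, and moves down with the button. Press straight down with closed fingertips.
- button (a joint): Depth of the release button: 0 up (clamp locked once it is shut), 0.007 m fully down; spring 3 N at the top, 6 N at the bottom. Past 5 mm it frees the clamp. While the clamp is open it stays 4 mm down by itself, and pops up to 0 when the clamp locks.
- clamp (a joint): Opening of the sliding clamp jaw with its rubber pad: 0 shut and locked on the rail, 0.016 m open; it springs open along jig -x. To lock, push it to 0 or up to 3 mm beyond (about 10 to 14 N with the rail in); it then stays at 0. Open, the space between pad and fence is 51 mm wide.
- knob_face (a point): Outer face centre of the black palm knob, 34 mm across, on the clamp's push rod behind the housing, at jig y 0, z 37; x -143.5 when shut, -159.5 when open. Push it towards jig +x to shut the clamp.
- tape_measure: Yellow tape measure, 66 x 75 x 39 mm, loose bystander beyond the stop; origin at the centre of its underside.
- nail_tin: Round food tin with a paper label, 75 mm across, 58 mm tall, loose bystander beyond the stop; origin at the centre of its underside.

How it is judged:
On the way, in this order (a step that is already met when the one before it is completed fails the run):
1. the safety catch is slid fully aside (at least 35 of its 40 mm) (value of joint catch above 0.035 m), for 0.1 s.
2. the button has freed the clamp: the jaw stands open by more than 12 mm (value of joint clamp above 0.012 m), for 0.1 s.
3. the rail is out of the jig: its drilled end is more than 10 cm from where it was (distance of rail_drilled from where it was at the start of the episode above 0.1 m), for 0.1 s.
At the end, for the whole second after the job is handed in: The rail lies at rest flat in the jig the other way round, plain end within 3 mm of the stop, along the fence within 3 to 4 mm, not raised over 3 mm; the clamp is shut and locked with the button up (each within 1.5 mm) and the catch covers it (within 6 mm of shut) (y of rail_plain in the frame of jig between 0.047 and 0.052 m and x of rail_plain in the frame of jig between -0.003 and 0.003 m and x of rail_drilled in the frame of jig between -0.004 and 0.004 m and z of each of rail_plain, rail_drilled in the frame of jig below 0.036 m and value of joint each of clamp, button below 0.0015 m and value of joint catch below 0.006 m and linear speed of rail below 0.01 m/s); the robot touches nothing.
It fails at once if the tape measure is moved by more than 3 cm (distance of tape_measure from where it was at the start of the episode above 0.03 m).
It fails at once if the tin is moved by more than 3 cm (distance of nail_tin from where it was at the start of the episode above 0.03 m).
It also fails if it takes over 67 s, if anything falls off the work surface, if the arm or the gripper's body presses on something with over 40 N, if the wrist force passes 120 N, or if a joint passes its speed limit or range.

## Working session

There is one attempt and no reset: what is moved stays moved. The work goes in short steps, Python scripts to look and compute and a tool call to move; the robot and the scene stay as the last step left them, time stands still between calls to the robot, and variables do not carry over. Pictures are saved under pics/ and viewed, at most 10 in all, crops included, and the job is handed in when it is done.

Besides the shell and the picture viewer there is one more tool, called by a JSON object that holds its "method" and its "body". move_arm: Moves the arm, as the interface text tells. Its arguments: {"type":"object","properties":{"plan":{"type":"array","items":{"type":"object","properties":{"delta_pos":{"type":"array","items":{"type":"number"}},"turn":{"type":"array","items":{"type":"number"}},"fingers":{"type":"number"}}}},"force":{"type":"number"}},"required":["plan"]}

```bash
mkdir -p pics; ls; python3 - <<'E'
from workcell import get_obs,camera,tip_reach
import cv2,numpy as np
o=get_obs();print(o,tip_reach)
for n in("scene","top"):
    c=camera(n);cv2.imwrite(f"pics/{n}0.png",c["color"][:,:,::-1]);np.savez(f"{n}0.npz",**c)
    print(n,c["fx"],c["fy"],c["cx"],c["cy"],c["R"],c["t"])
E
```

```text
pics
{'clock': 0.0, 'joint_pos': array([-1.20661299,  0.33288951, -0.06467326,  1.46095625,  0.02158036,
        1.34991644, -0.0884739 ]), 'joint_velocities': array([ 0.00062496, -0.00136304,  0.00016156, -0.00025339, -0.00130423,
        0.00046707,  0.00160162]), 'tau': array([ 4.38551433e-04, -6.25458241e+01,  4.96110041e-02, -3.91602695e+01,
        1.63677055e-02,  1.01311714e-02,  4.03826834e-05]), 'position': array([0.23563063, 0.57847866, 0.24149771]), 'ee_rot': array([ 1.92179648e-01,  9.81359485e-01, -7.28867527e-04, -1.12675378e-04]), 'ft_force': array([-0.45645736,  0.43506548,  0.1588623 ]), 'torque': array([ 0.03156148, -0.04892308,  0.06056459]), 'grasp_force': 0.0, 'grip_width': 1.0027940180182033} 0.011
scene 551.3556362596739 551.3556362596739 307.5144430396815 234.4422860315716 [[ 0.49411534 -0.86938962  0.00342271]
 [-0.58459313 -0.33516083 -0.7388627 ]
 [ 0.64350673  0.3630825  -0.6738473 ]] [-0.17297398  0.45758081  0.46346042]
top 492.4246997157004 492.4246997157004 329.2717719258209 243.8677089595923 [[ 0.01889917 -0.99977173 -0.00996511]
 [-0.99622054 -0.01798503 -0.0849775 ]
 [ 0.08477888  0.01153345 -0.99633304]] [0.1376396  0.61092061 0.86102659]
```

View pics/top0.png

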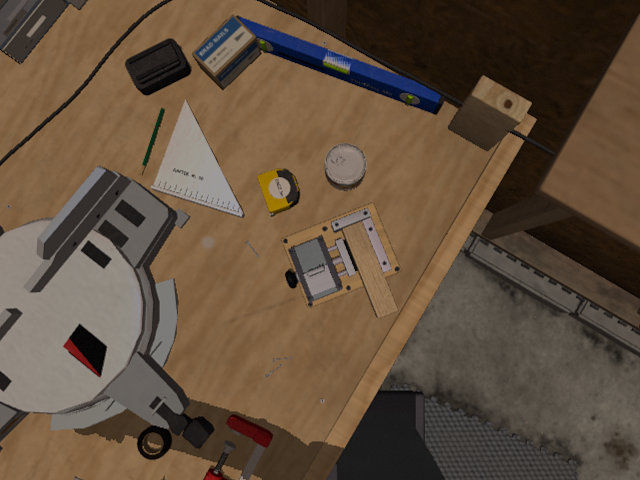

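View pics/scene0.png

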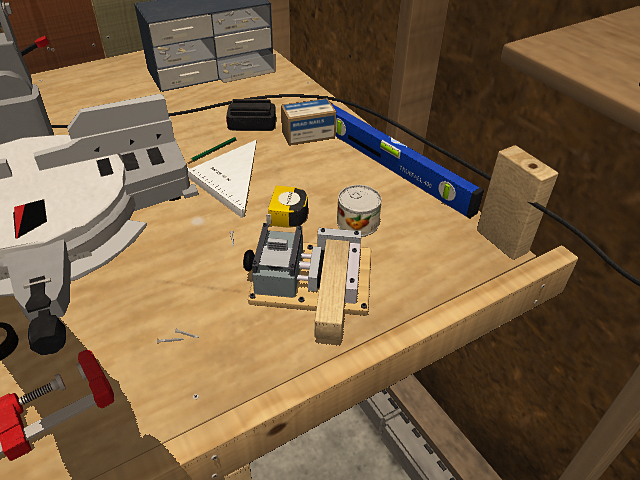

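The top view shows the jig near (340,255), with the rail from (355,225) to (386,312) and the knob at (291,278). The tape is at (278,190) and the tin at (345,166). I'll enlarge it.

```bash
python3 - <<'E'
import cv2,numpy as np
c=cv2.imread("pics/top0.png")[195:325,270:410]
s=cv2.imread("pics/scene0.png")[215:350,235:385]
a=cv2.resize(c,None,fx=5.5,fy=4.5,interpolation=cv2.INTER_CUBIC)
cv2.imwrite("pics/topc.png",cv2.resize(c,None,fx=4.5,fy=4.5,interpolation=cv2.INTER_CUBIC))
E
cat > h.py <<'E'
import numpy as np
from workcell import camera
def load(n): return dict(np.load(n))
def ray(c,u,v,z):
    "world point of pixel u,v on plane height z"
    d=c["R"].T@np.array([(u-c["cx"])/c["fx"],(v-c["cy"])/c["fy"],1]); o=-c["R"].T@c["t"]
    return o+d*(z-o[2])/d[2]
def cloud(c):
    v,u=np.mgrid[:480,:640];z=c["range_z"]
    P=np.stack([(u-c["cx"])/c["fx"]*z,(v-c["cy"])/c["fy"]*z,z],-1)-c["t"]
    return P@c["R"]
def proj(c,X):
    p=c["R"]@X+c["t"];return p[0]/p[2]*c["fx"]+c["cx"],p[1]/p[2]*c["fy"]+c["cy"]
E
```

```text
(no output)
```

View pics/topc.png

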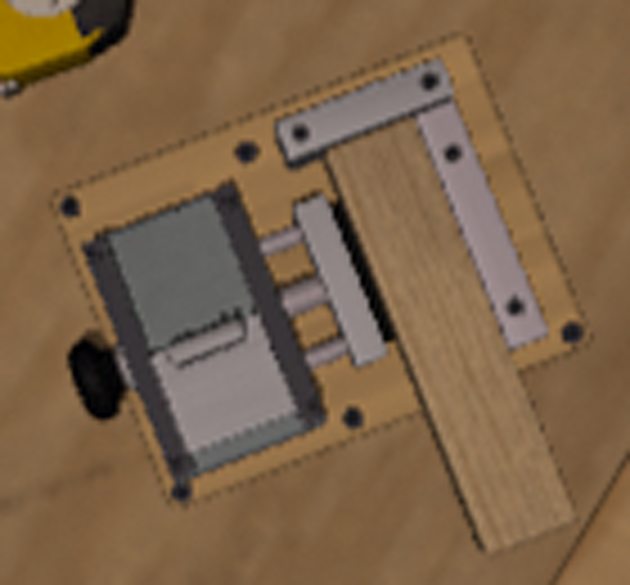

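The crop shows the base corners at about (53,192), (463,33), (590,345) and (175,505). The rail's plain end is at (487,552)–(576,520), the fence on the right, the catch tab at about (206,343), and the knob at (98,378). Next I fit the jig pose.

```bash
python3 - <<'E'
from h import *
from scipy.optimize import least_squares
c=load("top0.npz")
pts=[((-128,78,14),(53,192)),((56,78,14),(463,33)),((56,-60,14),(590,345)),((-128,-60,14),(175,505)),
((-19,-120,52),(487,552)),((19,-120,52),(576,520)),((19,50,52),(415,122)),
((37,50,48),(453,100)),((37,-50,48),(549,333)),((19,-50,48),(513,348)),((-88,-8,91),(206,341))]
J=np.array([p[0] for p in pts])/1e3
W=np.array([ray(c,(p[1][0]+.5)/4.5-.5+270,(p[1][1]+.5)/4.5-.5+195,p[0][2]/1e3) for p in pts])
def T(q,J):
    s,k=np.sin(q[2]),np.cos(q[2]);return np.c_[q[0]+k*J[:,0]-s*J[:,1],q[1]+s*J[:,0]+k*J[:,1]]
f=lambda q:(T(q,J)-W[:,:2]).ravel()
r=least_squares(f,[.6,-.1,-1.3],loss="huber",f_scale=.002)
print(r.x);print(np.round(f(r.x).reshape(-1,2)*1e3,1))
# depth check, both cameras: cloud in jig frame
q=r.x;s,k=np.sin(q[2]),np.cos(q[2])
for n in("top0.npz","scene0.npz"):
    P=cloud(load(n)).reshape(-1,3);d=P[:,:2]-q[:2]
    L=np.c_[k*d[:,0]+s*d[:,1],-s*d[:,0]+k*d[:,1],P[:,2]]*1e3
    def sel(x0,x1,y0,y1,z0,z1):
        return L[(L[:,0]>x0)&(L[:,0]<x1)&(L[:,1]>y0)&(L[:,1]<y1)&(L[:,2]>z0)&(L[:,2]<z1)]
    ra=sel(-40,60,-118,-65,45,58);print(n,"rail top overhang x",np.percentile(ra[:,0],[1,50,99]),"z",np.median(ra[:,2]))
    ra=sel(-10,10,-150,-65,45,58);print(" rail y min",ra[:,1].min())
    t=sel(-110,-66,-40,40,83,97);print(" tab",len(t),np.round(t.mean(0),1) if len(t) else 0,np.round(t.min(0),1),np.round(t.max(0),1))
    b=sel(40,52,-40,40,5,25);print(" base z",np.median(b[:,2]),"bench",np.median(sel(-100,-30,-130,-80,-10,10)[:,2]))
    kn=sel(-175,-130,-25,25,20,60);print(" knob",len(kn),np.round(kn.min(0),1),np.round(kn.max(0),1))
    for nm,X0 in(("tape/tin",None),):
        o=sel(-200,120,85,260,20,70);print(" bystanders",np.round(o.min(0)),np.round(o.max(0)))
E
```

```text
[ 0.59685323  0.09117107 -1.17930181]
[[ 0.2  2.2]
 [ 2.1 -1.8]
 [ 1.  -1.8]
 [-1.8  2.1]
 [-1.7  0.6]
 [-0.  -0.5]
 [ 4.1  0.5]
 [ 1.5 -1.1]
 [-0.2 -0.9]
 [-1.   1.8]
 [-2.2 -1. ]]
top0.npz rail top overhang x [-17.96665543   0.62763188  19.40744394] z 50.98040874427349
 rail y min -120.33147704989999
 tab 92 [-88.   -5.8  89.4] [-102.6   -9.9   84.9] [-73.3  -1.5  92.6]
 base z 12.95481751430917 bench -0.9625619393878541
 knob 122 [-142.2  -17.6   33. ] [-130.2   15.6   55.3]
 bystanders [-192.  116.   20.] [ 66. 197.  60.]
scene0.npz rail top overhang x [-18.66358955   0.16881669  18.65488061] z 50.507405286183044
 rail y min -122.51332890952405
 tab 121 [-88.9  -7.4  88. ] [-103.6  -11.9   83. ] [-74.   -1.1  91.4]
 base z 12.667450499310702 bench -1.3410483702787483
 knob 171 [-143.4  -18.3   26.4] [-130.1    9.8   54.7]
 bystanders [-199.  114.   20.] [ 65. 198.  59.]
```

```bash
cat >> h.py <<'E'
from workcell import get_obs
from scipy.spatial.transform import Rotation as Ro
import sys
Q=np.array([0.5969,0.0912,-1.1793])
JR=Ro.from_euler("z",Q[2]); JO=np.array([Q[0],Q[1],0])
def tool(yawdeg): # level tool, tool y at yawdeg in jig frame (180: B, 0: A)
    a=np.radians(yawdeg); y=np.array([np.cos(a),np.sin(a),0]); z=np.array([0,0,-1.])
    return JR*Ro.from_matrix(np.c_[np.cross(y,z),y,z])
def to(x,y,z,yawdeg): # TCP target, jig mm -> delta_pos, turn
    o=get_obs();R0=Ro.from_quat(o["ee_rot"]);p=o["position"]
    print("now jig mm",np.round(JR.inv().apply(p-JO)*1e3,1),"t",round(o["clock"],2),"F jig",np.round(JR.inv().apply(o["ft_force"]),1),"q",np.round(o["joint_pos"],2))
    g=JO+JR.apply(np.array([x,y,z])/1e3)
    print("delta",np.round(R0.inv().apply(g-p),4),"turn",np.round((R0.inv()*tool(yawdeg)).as_rotvec(),3))
E
python3 -c "
from h import *
to(-88,-45,150,180)
c=load('top0.npz')
for x,y in((-142,-140),(28,-140)): print(proj(c,JO+JR.apply(np.array([x,y,0])/1e3)))"
```

```text
now jig mm [-588.3 -148.   241.6] t 0.1 F jig [-0.6  0.6  0.2] q [-1.21  0.33 -0.06  1.46  0.02  1.35 -0.09]
delta [-0.4246 -0.2839  0.092 ] turn [-0.001 -0.    -0.778]
(np.float64(316.36000240551436), np.float64(351.416863784617))
(np.float64(402.87638102828356), np.float64(317.2300165331718))
```

The rows are not in the units I measure in: shifts go in shares of 750 mm and turns go in shares of 4 rad. I convert before sending: -0.4246 m / 0.75 = -0.5661, -0.2839 m / 0.75 = -0.3785, -0.778 rad / 4 = -0.1945.

{"method": "move_arm", "body": {"plan": [{"delta_pos":[-0.5661,-0.3785,0.1227],"turn":[0,0,-0.1945],"fingers":1},{"delta_pos":[-0.5661,-0.3785,0.1227],"turn":[0,0,-0.1945],"fingers":1},{"delta_pos":[-0.5661,-0.3785,0.1227],"turn":[0,0,-0.1945],"fingers":1},{"delta_pos":[-0.5661,-0.3785,0.1227],"turn":[0,0,-0.1945],"fingers":1},{"delta_pos":[-0.5661,-0.3785,0.1227],"turn":[0,0,-0.1945],"fingers":1},{"delta_pos":[-0.5661,-0.3785,0.1227],"turn":[0,0,-0.1945],"fingers":1},{"delta_pos":[-0.5661,-0.3785,0.1227],"turn":[0,0,-0.1945],"fingers":1},{"delta_pos":[-0.5661,-0.3785,0.1227],"turn":[0,0,-0.1945],"fingers":1},{"delta_pos":[-0.5661,-0.3785,0.1227],"turn":[0,0,-0.1945],"fingers":1},{"delta_pos":[-0.5661,-0.3785,0.1227],"turn":[0,0,-0.1945],"fingers":1},{"delta_pos":[-0.5661,-0.3785,0.1227],"turn":[0,0,-0.1945],"fingers":1}], "force": 80}}

```text
clock: 1.48
position: [0.5214, 0.1568, 0.1502]
ee_rot: [-0.195, 0.981, 0.0, -0.0]
ft_force: [-0.7, 1.0, 0.9]
grip_width: 0.003
grasp_force: 0.0
```

```bash
python3 -c "
from h import *
to(-88,-45,91,180)
P=cloud(load('top0.npz')).reshape(-1,3);L=JR.inv().apply(P-JO)*1e3
for x in range(-200,60,20):
  m=(abs(L[:,0]-x)<8)&(abs(L[:,1]+140)<25);print(x,np.round(np.median(L[m,2])),end='; ')"
```

```text
now jig mm [-89.4 -44.8 150.2] t 1.48 F jig [-1.2 -0.3  0.9] q [-0.53  0.23  0.18  1.8  -0.05  1.12  1.62]
delta [ 0.0002 -0.0015  0.0592] turn [ 0.001 -0.     0.001]
-200 -0.0; -180 -1.0; -160 -1.0; -140 -1.0; -120 -1.0; -100 -1.0; -80 -1.0; -60 -1.0; -40 -1.0; -20 -1.0; 0 -1.0; 20 -1.0; 40 -1.0;
```

In the tool's units: 0.06 m / 0.75 = 0.08, 0.05 m / 0.75 = 0.0667.

{"method": "move_arm", "body": {"plan": [{"delta_pos":[0,-0.002,0.0667],"fingers":1},{"delta_pos":[0,-0.002,0.08],"fingers":1},{"delta_pos":[0,-0.002,0.08],"fingers":1},{"delta_pos":[-0.02,-0.002,0.08],"fingers":1},{"delta_pos":[-0.0333,-0.002,0.08],"fingers":1},{"delta_pos":[-0.0467,-0.002,0.08],"fingers":1},{"delta_pos":[-0.06,-0.002,0.08],"fingers":1},{"delta_pos":[-0.0733,-0.002,0.08],"fingers":1},{"delta_pos":[-0.0787,-0.002,0.08],"fingers":1},{"delta_pos":[-0.0787,-0.002,0.08],"fingers":1}]}}

```text
validation failed for argument at $.pl...
```

```bash
cat > tab.py <<'E'
from h import *
c=camera("top");import cv2
L=JR.inv().apply(cloud(c).reshape(-1,3)-JO)*1e3
s=camera("scene");cv2.imwrite("pics/"+sys.argv[1]+".png",cv2.resize(s["color"][200:350,220:400,::-1],None,fx=4,fy=4,interpolation=cv2.INTER_CUBIC))
to(-88,-24,81,180)
E
python3 tab.py s1
```

```text
now jig mm [-89.9 -44.7 150.4] t 1.57 F jig [-0.7 -0.1  0. ] q [-0.53  0.23  0.18  1.8  -0.05  1.12  1.62]
delta [-0.0207 -0.002   0.0694] turn [0.001 0.    0.002]
```

View pics/s1.png

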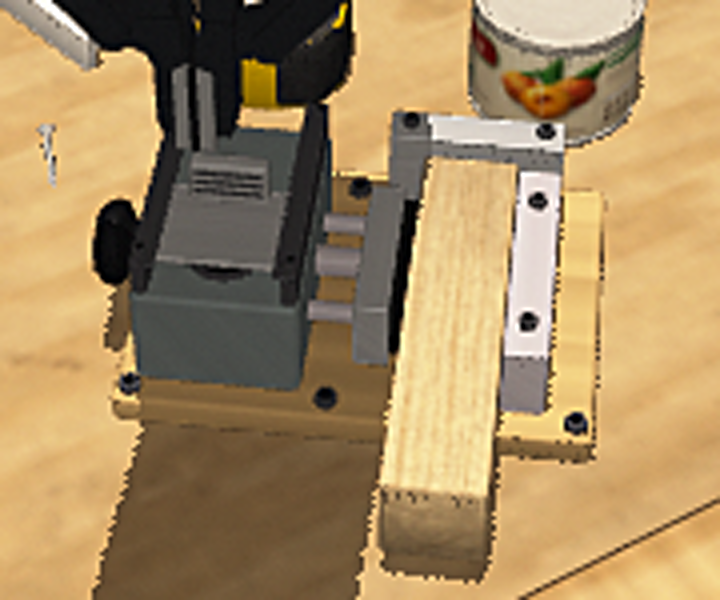

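That move was refused because every row needs "turn". The picture shows the gripper still hovering behind the closed catch, whose tab is at about (228,175).

In the tool's units: 0.06 m / 0.75 = 0.08, 0.05 m / 0.75 = 0.0667.

{"method": "move_arm", "body": {"plan": [{"delta_pos":[0,-0.002,0.0667],"turn":[0,0,0],"fingers":1},{"delta_pos":[0,-0.002,0.08],"turn":[0,0,0],"fingers":1},{"delta_pos":[0,-0.002,0.08],"turn":[0,0,0],"fingers":1},{"delta_pos":[-0.02,-0.002,0.08],"turn":[0,0,0],"fingers":1},{"delta_pos":[-0.0333,-0.002,0.08],"turn":[0,0,0],"fingers":1},{"delta_pos":[-0.0467,-0.002,0.08],"turn":[0,0,0],"fingers":1},{"delta_pos":[-0.06,-0.002,0.08],"turn":[0,0,0],"fingers":1},{"delta_pos":[-0.0733,-0.002,0.08],"turn":[0,0,0],"fingers":1},{"delta_pos":[-0.0787,-0.002,0.08],"turn":[0,0,0],"fingers":1},{"delta_pos":[-0.0787,-0.002,0.08],"turn":[0,0,0],"fingers":1}]}}

```text
clock: 2.82
position: [0.5773, 0.1769, 0.0902]
ee_rot: [-0.194, 0.981, -0.0, 0.0]
ft_force: [0.3, -0.1, 0.5]
grip_width: 0.002
grasp_force: 0.0
```

```bash
python3 tab.py s2
```

```text
now jig mm [-86.7  14.3  90.2] t 2.92 F jig [-0.4 -0.3  0.5] q [-0.52  0.41  0.18  1.7  -0.08  1.04  1.65]
delta [0.0383 0.0013 0.0092] turn [-0.  0. -0.]
```

View pics/s2.png

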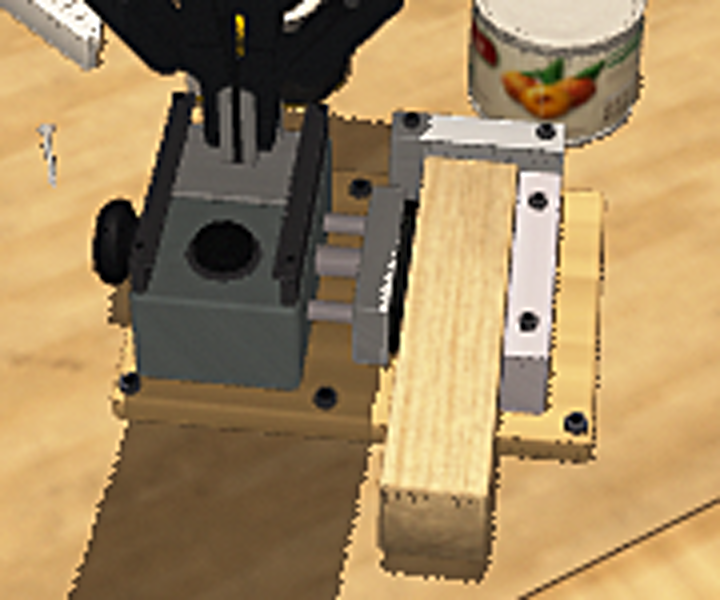

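The catch is mostly aside and the button shows at (223,248). I'll push a little more until the force rises.

In the tool's units: -0.005 m / 0.75 = -0.0067, -0.003 m / 0.75 = -0.004.

{"method": "move_arm", "body": {"plan": [{"delta_pos":[-0.004,0.0013,0],"turn":[0,0,0],"fingers":1},{"delta_pos":[-0.0067,0.0013,0],"turn":[0,0,0],"fingers":1},{"delta_pos":[-0.0067,0.0013,0],"turn":[0,0,0],"fingers":1}]}}

```text
clock: 3.3
position: [0.5796, 0.1788, 0.0901]
ee_rot: [-0.194, 0.981, -0.0, -0.002]
ft_force: [-10.1, -4.6, 7.0]
grip_width: 0.005
grasp_force: 5.4
```

```bash
python3 -c "
from h import *
to(-88,-24,95,180)"
```

```text
now jig mm [-87.5  17.5  90.1] t 3.3 F jig [  0.4 -11.1   7. ] q [-0.52  0.42  0.18  1.69 -0.08  1.05  1.65]
delta [ 0.0415  0.0004 -0.0047] turn [ 0.    -0.004 -0.001]
```

In the tool's units: 0.043 m / 0.75 = 0.0573, 0.0185 m / 0.75 = 0.0247.

{"method": "move_arm", "body": {"plan": [{"delta_pos":[0.0267,0,-0.0053],"turn":[0,0,0],"fingers":1},{"delta_pos":[0.0573,0,-0.0053],"turn":[0,0,0],"fingers":1},{"delta_pos":[0.0573,0,0.0053],"turn":[0,0,0],"fingers":1},{"delta_pos":[0.0573,0,0.0133],"turn":[0,0,0],"fingers":1},{"delta_pos":[0.0573,0,0.02],"turn":[0,0,0],"fingers":1},{"delta_pos":[0.0573,0,0.0247],"turn":[0,0,0],"fingers":1},{"delta_pos":[0.0573,0,0.0247],"turn":[0,0,0],"fingers":1}]}}

```text
clock: 4.18
position: [0.542, 0.1638, 0.072]
ee_rot: [-0.194, 0.981, 0.0, 0.0]
ft_force: [-2.6, -0.6, 6.8]
grip_width: -0.003
grasp_force: 3.2
```

```bash
cat > kn.py <<'E'
from h import *
c=camera("scene")
L=JR.inv().apply(cloud(c).reshape(-1,3)-JO)*1e3
k=L[(abs(L[:,1])<14)&(L[:,2]>25)&(L[:,2]<56)&(L[:,0]>-180)&(L[:,0]<-128)]
print("knob x",np.percentile(k[:,0],[1,5,20,50]) if len(k) else None)
j=L[(abs(L[:,1]+30)<12)&(L[:,2]>30)&(L[:,2]<50)&(L[:,0]>-54)&(L[:,0]<-20)]
print("jaw x",np.percentile(j[:,0],[5,50,95]) if len(j) else None)
E
python3 kn.py; python3 -c "
from h import *
to(0,-92,130,180)"
```

```text
knob x [-158.7502545  -156.98515991 -151.90270578 -145.94193123]
jaw x [-53.26257338 -44.31162976 -33.86421217]
now jig mm [-88.  -23.1  72. ] t 4.22 F jig [-0.8 -3.   7.5] q [-0.52  0.36  0.17  1.81 -0.07  0.97  1.65]
delta [ 0.0689 -0.088  -0.058 ] turn [ 0.  0. -0.]
```

The clamp is open, with the knob at x ≈ -159. Next I go to the rail's plain end.

In the tool's units: -0.088 m / 0.75 = -0.1173, 0.069 m / 0.75 = 0.092.

{"method": "move_arm", "body": {"plan": [{"delta_pos":[0,0,-0.0667],"turn":[0,0,0],"fingers":0},{"delta_pos":[0.08,-0.0667,-0.08],"turn":[0,0,0],"fingers":0},{"delta_pos":[0.092,-0.1173,-0.08],"turn":[0,0,0],"fingers":0},{"delta_pos":[0.092,-0.1173,-0.08],"turn":[0,0,0],"fingers":0},{"delta_pos":[0.092,-0.1173,-0.08],"turn":[0,0,0],"fingers":0},{"delta_pos":[0.092,-0.1173,-0.0133],"turn":[0,0,0],"fingers":0},{"delta_pos":[0.092,-0.1173,0.04],"turn":[0,0,0],"fingers":0},{"delta_pos":[0.092,-0.1173,0.06],"turn":[0,0,0],"fingers":0},{"delta_pos":[0.092,-0.1173,0.06],"turn":[0,0,0],"fingers":0}]}}

```text
clock: 5.35
position: [0.5111, 0.0564, 0.0264]
ee_rot: [-0.195, 0.981, 0.0, -0.001]
ft_force: [0.3, -1.4, 0.4]
grip_width: 0.998
grasp_force: 0.0
```

```bash
python3 -c "
from h import *
to(0,-92,27,180)
L=JR.inv().apply(cloud(camera('top')).reshape(-1,3)-JO)*1e3
r=L[(L[:,1]>-20)&(L[:,1]<45)&(abs(L[:,2]-51)<1.6)&(abs(L[:,0])<30)];print(np.percentile(r[:,0],[1,50,99]))"
```

```text
now jig mm [ -0.5 -92.6  26.4] t 5.35 F jig [ 1.4 -0.3  0.4] q [-0.4   0.33  0.23  1.97 -0.1   0.85  1.84]
delta [-0.0006 -0.0005 -0.0006] turn [ 0.    -0.001  0.001]
[-18.39492792  -0.39141497  26.62631197]
```

{"method": "move_arm", "body": {"plan": [{"delta_pos":[0,0,0],"turn":[0,0,0],"fingers":1},{"delta_pos":[0,0,0],"turn":[0,0,0],"fingers":1},{"delta_pos":[0,0,0],"turn":[0,0,0],"fingers":1},{"delta_pos":[0,0,0],"turn":[0,0,0],"fingers":1},{"delta_pos":[0,0,0],"turn":[0,0,0],"fingers":1}], "force": 90}}

```text
clock: 6.02
position: [0.5117, 0.0558, 0.0277]
ee_rot: [-0.194, 0.981, 0.0, 0.001]
ft_force: [-2.3, -0.2, 6.8]
grip_width: 0.435
grasp_force: 89.0
```

```bash
python3 -c "
from h import *
to(0,-92,27,180)"
```

```text
now jig mm [  0.2 -92.3  27.7] t 6.03 F jig [-0.7 -2.2  6.8] q [-0.4   0.33  0.23  1.97 -0.1   0.85  1.85]
delta [-0.0003  0.0002  0.0007] turn [ 0.     0.001 -0.   ]
```

In the tool's units: -0.1 m / 0.75 = -0.1333, -0.08 m / 0.75 = -0.1067.

{"method": "move_arm", "body": {"plan": [{"delta_pos":[0,0,-0.0267],"turn":[0,0,0],"fingers":1},{"delta_pos":[0,0,-0.0667],"turn":[0,0,0],"fingers":1},{"delta_pos":[0,0,-0.1067],"turn":[0,0,0],"fingers":1},{"delta_pos":[0,0,-0.1333],"turn":[0,0,0],"fingers":1},{"delta_pos":[0,0,-0.1333],"turn":[0,0,0],"fingers":1},{"delta_pos":[0,0,-0.1333],"turn":[0,0,0],"fingers":1}]}}

```text
clock: 6.78
position: [0.5107, 0.0556, 0.1259]
ee_rot: [-0.194, 0.981, 0.0, -0.001]
ft_force: [-0.0, -0.1, -2.6]
grip_width: 0.434
grasp_force: 90.2
```

```bash
cat > rail.py <<'E'
from h import *
L=JR.inv().apply(cloud(camera('top')).reshape(-1,3)-JO)*1e3
x0,x1,y0,y1,z0,z1=map(float,sys.argv[1:7])
r=L[(L[:,0]>x0)&(L[:,0]<x1)&(L[:,1]>y0)&(L[:,1]<y1)&(L[:,2]>z0)&(L[:,2]<z1)]
print(len(r));A=np.c_[r[:,:2],np.ones(len(r))];print("plane",np.linalg.lstsq(A,r[:,2],rcond=None)[0],"mean",r.mean(0))
print("x",np.percentile(r[:,0],[1,99]),"y",np.percentile(r[:,1],[1,99]))
import cv2;print("box",cv2.minAreaRect(r[:,:2].astype(np.float32)))
E
python3 rail.py -30 40 -60 60 100 180;python3 -c "
from h import *
to(-167,-145,120,90)"
```

```text
1357
plane [1.49171865e-01 3.74763447e-03 1.47458731e+02] mean [ -1.29010591   6.86953494 147.29202806]
x [-19.04384271  18.49648016] y [-37.50412351  47.67790032]
box ((0.0115509033203125, 1.7452621459960938), (38.253997802734375, 93.7088623046875), 0.10034311562776566)
now jig mm [  0.  -93.4 125.6] t 6.83 F jig [ 0.6  0.1 -1.1] q [-0.42  0.19  0.24  1.9  -0.05  1.06  1.81]
delta [0.0516 0.167  0.0058] turn [-1.000e-03 -2.000e-03  1.571e+00]
```

In the tool's units: 0.167 m / 0.75 = 0.2227, 0.0516 m / 0.75 = 0.0688, 1.571 rad / 4 = 0.3928.

{"method": "move_arm", "body": {"plan": [{"delta_pos":[0.0267,0.04,0],"turn":[0,0,0.045],"fingers":1},{"delta_pos":[0.04,0.08,0],"turn":[0,0,0.09],"fingers":1},{"delta_pos":[0.0533,0.12,0],"turn":[0,0,0.135],"fingers":1},{"delta_pos":[0.0667,0.16,0],"turn":[0,0,0.18],"fingers":1},{"delta_pos":[0.0688,0.2,0],"turn":[0,0,0.225],"fingers":1},{"delta_pos":[0.0688,0.2227,0],"turn":[0,0,0.27],"fingers":1},{"delta_pos":[0.0688,0.2227,0],"turn":[0,0,0.315],"fingers":1},{"delta_pos":[0.0688,0.2227,0],"turn":[0,0,0.36],"fingers":1},{"delta_pos":[0.0688,0.2227,0],"turn":[0,0,0.3928],"fingers":1},{"delta_pos":[0.0688,0.2227,0],"turn":[0,0,0.3928],"fingers":1},{"delta_pos":[0.0688,0.2227,0],"turn":[0,0,0.3928],"fingers":1}]}}

```text
clock: 8.2
position: [0.3997, 0.1902, 0.1264]
ee_rot: [0.555, 0.832, -0.0, -0.0]
ft_force: [-0.5, 0.3, -2.7]
grip_width: 0.433
grasp_force: 90.4
```

```bash
python3 rail.py -115 0 -180 -100 115 180;python3 -c "
from h import *
to(-167,-145,14,90)"
```

```text
1639
plane [-1.64944066e-04 -1.70756910e-01  1.23523388e+02] mean [ -69.41827888 -142.91952875  147.93933514]
x [-113.87448467  -24.6289878 ] y [-163.0285631 -125.3610838]
box ((-69.3079833984375, -144.53750610351562), (91.31266784667969, 38.48802185058594), 0.3207976818084717)
now jig mm [-166.8 -144.4  126.5] t 8.25 F jig [ 0.6 -0.3 -1.5] q [-0.69  0.03  0.14  2.07 -0.01  1.04 -0.15]
delta [ 0.0002 -0.0005  0.1125] turn [-0.001  0.     0.002]
```

In the tool's units: 0.112 m / 0.75 = 0.1493, 0.111 m / 0.75 = 0.148.

{"method": "move_arm", "body": {"plan": [{"delta_pos":[0,0,0.0533],"turn":[0,0,0],"fingers":1},{"delta_pos":[0,0,0.1067],"turn":[0,0,0],"fingers":1},{"delta_pos":[0,0,0.1333],"turn":[0,0,0],"fingers":1},{"delta_pos":[0,0,0.1427],"turn":[0,0,0],"fingers":1},{"delta_pos":[0,0,0.148],"turn":[0,0,0],"fingers":1},{"delta_pos":[0,0,0.1493],"turn":[0,0,0],"fingers":1},{"delta_pos":[0,0,0.1493],"turn":[0,0,0],"fingers":1}]}}

```text
clock: 9.12
position: [0.4003, 0.1906, 0.0154]
ee_rot: [0.556, 0.831, 0.001, 0.0]
ft_force: [-0.3, -0.1, -1.9]
grip_width: 0.435
grasp_force: 90.4
```

In the tool's units: -0.114 m / 0.75 = -0.152, -0.1 m / 0.75 = -0.1333.

{"method": "move_arm", "body": {"plan": [{"delta_pos":[0,0,0.0027],"turn":[0,0,0],"fingers":1},{"delta_pos":[0,0,0.0027],"turn":[0,0,0],"fingers":0},{"delta_pos":[0,0,0.0027],"turn":[0,0,0],"fingers":0},{"delta_pos":[0,0,0.0027],"turn":[0,0,0],"fingers":0},{"delta_pos":[0,0,0.0027],"turn":[0,0,0],"fingers":0},{"delta_pos":[0,0,-0.04],"turn":[0,0,0],"fingers":0},{"delta_pos":[0,0,-0.0933],"turn":[0,0,0],"fingers":0},{"delta_pos":[-0.0667,0,-0.1067],"turn":[0,0,0],"fingers":0},{"delta_pos":[-0.1333,0,-0.1067],"turn":[0,0,0],"fingers":0},{"delta_pos":[-0.152,0,-0.1067],"turn":[0,0,0],"fingers":0},{"delta_pos":[-0.152,0,-0.1067],"turn":[0,0,0],"fingers":0}]}}

```text
clock: 10.5
position: [0.4433, 0.0846, 0.0947]
ee_rot: [0.557, 0.831, -0.0, -0.0]
ft_force: [-0.8, 1.1, 0.3]
grip_width: 0.999
grasp_force: 0.0
```

```bash
python3 - <<'E'
from h import *
import cv2
for n in("scene","top"):
    L=JR.inv().apply(cloud(camera(n)).reshape(-1,3)-JO)*1e3
    r=L[(L[:,0]>-220)&(L[:,0]<20)&(L[:,1]>-185)&(L[:,1]<-105)&(abs(L[:,2]-37)<4)]
    print(n,len(r),cv2.minAreaRect(r[:,:2].astype(np.float32)),np.percentile(r,[1,99],0).round(1))
to(-53,-145,14,90)
E
```

```text
scene 2535 ((-109.89471435546875, -144.81784057617188), (41.597206115722656, 170.63168334960938), 89.89576721191406) [[-192.6 -164.    33.5]
 [ -26.1 -126.    39.1]]
top 1012 ((-109.16070556640625, -144.08062744140625), (169.26719665527344, 38.231353759765625), 0.36185434460639954) [[-192.8 -162.9   33.4]
 [ -73.2 -125.4   40.5]]
now jig mm [ -54.1 -144.3   94.6] t 10.6 F jig [-0.3  0.1  0.6] q [-0.54  0.09  0.26  2.08 -0.03  0.97  0.13]
delta [-0.0012 -0.0007  0.0806] turn [-0.    -0.     0.001]
```

In the tool's units: 0.0795 m / 0.75 = 0.106, 0.07 m / 0.75 = 0.0933.

{"method": "move_arm", "body": {"plan": [{"delta_pos":[0,0,0.0533],"turn":[0,0,0],"fingers":0},{"delta_pos":[0,0,0.0933],"turn":[0,0,0],"fingers":0},{"delta_pos":[0,0,0.106],"turn":[0,0,0],"fingers":0},{"delta_pos":[0,0,0.106],"turn":[0,0,0],"fingers":0},{"delta_pos":[0,0,0.106],"turn":[0,0,0],"fingers":1},{"delta_pos":[0,0,0.106],"turn":[0,0,0],"fingers":1},{"delta_pos":[0,0,0.106],"turn":[0,0,0],"fingers":1},{"delta_pos":[0,0,0.106],"turn":[0,0,0],"fingers":1},{"delta_pos":[0,0,0.106],"turn":[0,0,0],"fingers":1}]}}

```text
clock: 11.72
position: [0.4441, 0.0852, 0.0163]
ee_rot: [0.556, 0.831, 0.001, 0.0]
ft_force: [-1.3, -0.7, 6.8]
grip_width: 0.43
grasp_force: 90.6
```

{"method": "move_arm", "body": {"plan": [{"delta_pos":[0,0,-0.0267],"turn":[0,0,0],"fingers":1},{"delta_pos":[0,0,-0.08],"turn":[0,0,0],"fingers":1},{"delta_pos":[0,0,-0.1333],"turn":[0,0,0],"fingers":1},{"delta_pos":[0,0,-0.1533],"turn":[0,0,0],"fingers":1},{"delta_pos":[0,0,-0.1533],"turn":[0,0,0],"fingers":1}]}}

```text
clock: 12.35
position: [0.4436, 0.0851, 0.1306]
ee_rot: [0.556, 0.831, 0.001, 0.0]
ft_force: [0.7, 1.1, -2.1]
grip_width: 0.435
grasp_force: 90.5
```

```bash
python3 rail.py -220 -100 -180 -100 115 180;python3 -c "
from h import *
to(-2,-98,130,0)"
```

```text
1400
plane [-1.61903356e-02 -2.18578491e-01  1.15812534e+02] mean [-154.98841265 -142.15530536  149.39394106]
x [-192.84916801 -113.37470003] y [-163.03311581 -125.47597131]
box ((-147.08248901367188, -144.46145629882812), (38.596248626708984, 93.81433868408203), 89.67573547363281)
now jig mm [ -52.9 -144.7  129.6] t 12.4 F jig [ 0.2 -0.4 -0.9] q [-0.55  0.04  0.27  2.05 -0.01  1.05  0.11]
delta [-0.0509  0.0467 -0.0005] turn [-1.00e-03  0.00e+00  1.57e+00]
```

In the tool's units: -0.049 m / 0.75 = -0.0653, 0.0477 m / 0.75 = 0.0636, 1.57 rad / 4 = 0.3925.

{"method": "move_arm", "body": {"plan": [{"delta_pos":[0,0,0],"turn":[0,0,0.045],"fingers":1},{"delta_pos":[-0.0133,0.0133,0],"turn":[0,0,0.09],"fingers":1},{"delta_pos":[-0.0267,0.0267,0],"turn":[0,0,0.135],"fingers":1},{"delta_pos":[-0.04,0.04,0],"turn":[0,0,0.18],"fingers":1},{"delta_pos":[-0.0533,0.0533,0],"turn":[0,0,0.225],"fingers":1},{"delta_pos":[-0.0653,0.0636,0],"turn":[0,0,0.27],"fingers":1},{"delta_pos":[-0.0653,0.0636,0],"turn":[0,0,0.315],"fingers":1},{"delta_pos":[-0.0653,0.0636,0],"turn":[0,0,0.36],"fingers":1},{"delta_pos":[-0.0653,0.0636,0],"turn":[0,0,0.3925],"fingers":1},{"delta_pos":[-0.0653,0.0636,0],"turn":[0,0,0.3925],"fingers":1},{"delta_pos":[-0.0653,0.0636,0],"turn":[0,0,0.3925],"fingers":1}]}}

```text
clock: 13.78
position: [0.5056, 0.0578, 0.1293]
ee_rot: [0.981, 0.196, -0.001, 0.0]
ft_force: [-1.2, -0.2, -2.1]
grip_width: 0.43
grasp_force: 90.4
```

```bash
python3 rail.py -40 40 -50 80 135 160;python3 -c "
from h import *
to(-4,-97,29,0)"
```

```text
1309
plane [ 2.36126481e-02 -3.10623276e-03  1.49473912e+02] mean [ -4.15495365   2.10563392 149.36926203]
x [-22.7376006   14.86212014] y [-39.55584099  42.57713053]
box ((-3.724040985107422, -1.7818107604980469), (38.15886306762695, 91.04280853271484), 0.07358580082654953)
now jig mm [ -3.9 -97.  129.6] t 13.82 F jig [-0.3 -0.6 -1.8] q [-0.58  0.18  0.42  1.92 -0.08  1.06 -1.31]
delta [ 1.000e-04 -1.000e-04  1.006e-01] turn [-0.     0.001  0.003]
```

In the tool's units: 0.098 m / 0.75 = 0.1307, 0.08 m / 0.75 = 0.1067.

{"method": "move_arm", "body": {"plan": [{"delta_pos":[0,0,0.04],"turn":[0,0,0],"fingers":1},{"delta_pos":[0,0,0.08],"turn":[0,0,0],"fingers":1},{"delta_pos":[0,0,0.1067],"turn":[0,0,0],"fingers":1},{"delta_pos":[0,0,0.1227],"turn":[0,0,0],"fingers":1},{"delta_pos":[0,0,0.1293],"turn":[0,0,0],"fingers":1},{"delta_pos":[0,0,0.1307],"turn":[0,0,0],"fingers":1},{"delta_pos":[0,0,0.1307],"turn":[0,0,0],"fingers":1}]}}

```text
clock: 14.7
position: [0.5065, 0.0579, 0.0329]
ee_rot: [0.981, 0.195, 0.0, -0.0]
ft_force: [0.5, 0.1, -2.0]
grip_width: 0.433
grasp_force: 90.5
```

```bash
python3 -c "
from h import *
to(0,-91.5,30,0)"
```

```text
now jig mm [ -3.7 -96.2  32.9] t 14.7 F jig [ 0.   0.5 -2. ] q [-0.55  0.32  0.39  1.99 -0.16  0.85 -1.25]
delta [0.0047 0.0037 0.0029] turn [-0.    -0.001  0.001]
```

{"method": "move_arm", "body": {"plan": [{"delta_pos":[0,0.004,0.0027],"turn":[0,0,0],"fingers":1},{"delta_pos":[0.004,0.004,0.0027],"turn":[0,0,0],"fingers":1},{"delta_pos":[0.0067,0.004,0.0027],"turn":[0,0,0],"fingers":1},{"delta_pos":[0.008,0.004,0.0027],"turn":[0,0,0],"fingers":1},{"delta_pos":[0.008,0.004,0.0027],"turn":[0,0,0],"fingers":1}]}}

```text
clock: 15.32
position: [0.5126, 0.0572, 0.0303]
ee_rot: [0.981, 0.195, -0.0, -0.0]
ft_force: [-2.7, -0.9, 1.0]
grip_width: 0.43
grasp_force: 91.0
```

```bash
python3 -c "
from h import *
to(0,-91.5,30,0)"; python3 rail.py -40 17 -50 49 47 56
```

```text
now jig mm [ -0.8 -90.9  30.3] t 15.32 F jig [-0.2 -2.9  1. ] q [-0.54  0.34  0.39  1.98 -0.17  0.86 -1.24]
delta [-0.0006  0.0008  0.0003] turn [-0.  0.  0.]
902
plane [ 1.17653698e-02 -3.26924462e-03  5.08737801e+01] mean [-1.80406872 10.3232605  50.81880535]
x [-19.31518296  16.45646644] y [-31.63111361  48.10739398]
box ((-10.58062744140625, 5.395214080810547), (87.06298828125, 54.94863510131836), 89.88726043701172)
```

In the tool's units: 0.002 m / 0.75 = 0.0027, 0.0015 m / 0.75 = 0.002.

{"method": "move_arm", "body": {"plan": [{"delta_pos":[0.0013,0.0013,0.0013],"turn":[0,0,0],"fingers":1},{"delta_pos":[0.0027,0.002,0.0013],"turn":[0,0,0],"fingers":1},{"delta_pos":[0.0027,0.002,0.0013],"turn":[0,0,0],"fingers":1}]}}

```text
clock: 15.75
position: [0.5127, 0.0571, 0.03]
ee_rot: [0.981, 0.195, -0.003, -0.001]
ft_force: [-23.8, -2.2, 28.4]
grip_width: 0.433
grasp_force: 94.7
```

```bash
python3 -c "
from h import *
to(0,-91.5,30,0)"
```

```text
now jig mm [ -0.6 -90.8  30. ] t 15.75 F jig [ -7.  -22.8  28.4] q [-0.54  0.34  0.39  1.97 -0.17  0.86 -1.23]
delta [-0.0007  0.0006  0.    ] turn [-0.003  0.005  0.001]
```

In the tool's units: -0.13 m / 0.75 = -0.1733, -0.001 m / 0.75 = -0.0013.

{"method": "move_arm", "body": {"plan": [{"delta_pos":[-0.0013,-0.0013,-0.0013],"turn":[0,0,0],"fingers":1},{"delta_pos":[-0.0013,-0.0013,-0.0013],"turn":[0,0,0],"fingers":0},{"delta_pos":[-0.0013,-0.0013,-0.0013],"turn":[0,0,0],"fingers":0},{"delta_pos":[-0.0013,-0.0013,-0.0013],"turn":[0,0,0],"fingers":0},{"delta_pos":[-0.0013,-0.0013,-0.0013],"turn":[0,0,0],"fingers":0},{"delta_pos":[-0.0013,-0.0013,-0.0667],"turn":[0,0,0],"fingers":0},{"delta_pos":[-0.0013,-0.0013,-0.1333],"turn":[0,0,0],"fingers":0.5},{"delta_pos":[-0.0013,-0.0013,-0.1733],"turn":[0,0,0],"fingers":1},{"delta_pos":[-0.0013,-0.0013,-0.1733],"turn":[0,0,0],"fingers":1}]}}

```text
clock: 16.88
position: [0.5154, 0.0575, 0.1617]
ee_rot: [0.981, 0.195, 0.002, -0.0]
ft_force: [0.3, -0.1, -0.4]
grip_width: 0.374
grasp_force: 0.0
```

```bash
python3 -c "
from h import *
import cv2
s=camera('scene');cv2.imwrite('pics/s3.png',cv2.resize(s['color'][200:350,220:400,::-1],None,fx=4,fy=4,interpolation=cv2.INTER_CUBIC))
to(-190,0,120,0)"; python3 rail.py -40 17 -118 48 47 56
```

```text
now jig mm [ -0.3 -89.1 160. ] t 16.93 F jig [-0.8 -0.5 -0.7] q [-0.59  0.16  0.43  1.87 -0.07  1.12 -1.31]
delta [ 0.0891 -0.1897  0.0402] turn [-0.    -0.002  0.   ]
963
plane [ 7.84010099e-03 -1.42461569e-03  5.07622096e+01] mean [-3.34937439  5.50948797 50.72810123]
x [-19.33317265  16.62973948] y [-54.56589085  47.04229638]
box ((-10.562946319580078, -9.152278900146484), (114.01618957519531, 54.9716796875), 89.7577896118164)
```

View pics/s3.png

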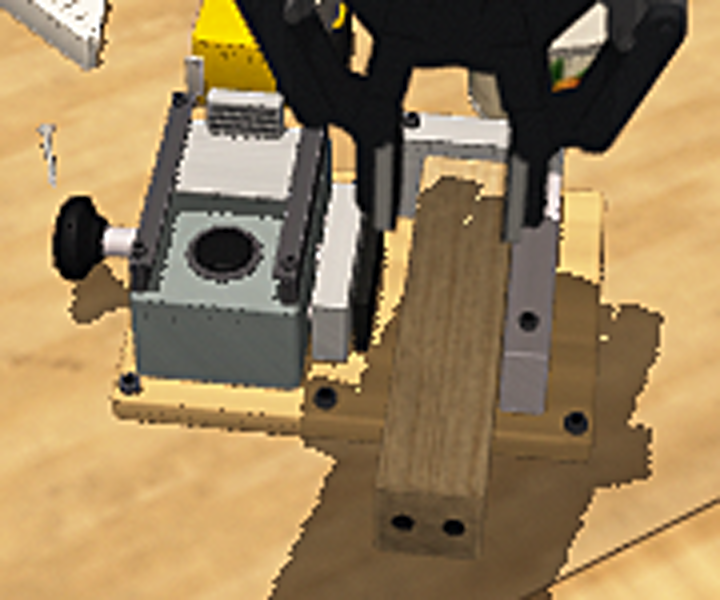

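The rail lies reversed in the jig, with its holes showing at (402,522) and (453,527). The clamp is open, with the knob at (80,238). Now I push the knob.

In the tool's units: -0.2 m / 0.75 = -0.2667, 0.123 m / 0.75 = 0.164.

{"method": "move_arm", "body": {"plan": [{"delta_pos":[0.0267,-0.0667,0],"turn":[0,0,0],"fingers":1},{"delta_pos":[0.06,-0.1333,0],"turn":[0,0,0],"fingers":1},{"delta_pos":[0.0933,-0.2,0],"turn":[0,0,0],"fingers":1},{"delta_pos":[0.1187,-0.2667,0],"turn":[0,0,0],"fingers":1},{"delta_pos":[0.1187,-0.2667,0],"turn":[0,0,0],"fingers":1},{"delta_pos":[0.1187,-0.2667,0.0533],"turn":[0,0,0],"fingers":1},{"delta_pos":[0.1187,-0.2667,0.1067],"turn":[0,0,0],"fingers":1},{"delta_pos":[0.1187,-0.2667,0.16],"turn":[0,0,0],"fingers":1},{"delta_pos":[0.1187,-0.2667,0.164],"turn":[0,0,0],"fingers":1},{"delta_pos":[0.1187,-0.2667,0.164],"turn":[0,0,0],"fingers":1}]}}

```text
clock: 18.23
position: [0.5203, 0.2756, 0.037]
ee_rot: [0.981, 0.194, 0.0, 0.0]
ft_force: [0.3, -0.0, 1.3]
grip_width: -0.001
grasp_force: 0.0
```

```bash
python3 -c "
from h import *
to(-158,0,37,0)"
```

```text
now jig mm [-199.7   -0.4   37. ] t 18.23 F jig [0.1 0.2 1.3] q [-0.79  0.46  0.27  1.78 -0.15  0.93 -1.63]
delta [ 0.0005  0.0417 -0.    ] turn [ 0. -0. -0.]
```

Push to TCP x ≈ -163 first and read the force.

In the tool's units: 0.038 m / 0.75 = 0.0507, 0.035 m / 0.75 = 0.0467.

{"method": "move_arm", "body": {"plan": [{"delta_pos":[0,0.0133,0],"turn":[0,0,0],"fingers":1},{"delta_pos":[0,0.024,0],"turn":[0,0,0],"fingers":1},{"delta_pos":[0,0.032,0],"turn":[0,0,0],"fingers":1},{"delta_pos":[0,0.04,0],"turn":[0,0,0],"fingers":1},{"delta_pos":[0,0.0467,0],"turn":[0,0,0],"fingers":1},{"delta_pos":[0,0.0507,0],"turn":[0,0,0],"fingers":1},{"delta_pos":[0,0.0507,0],"turn":[0,0,0],"fingers":1}]}}

```text
clock: 19.1
position: [0.5339, 0.2427, 0.0367]
ee_rot: [0.981, 0.195, 0.0, -0.001]
ft_force: [-2.6, 5.0, 2.5]
grip_width: -0.008
grasp_force: 2.8
```

```bash
python3 kn.py; python3 -c "
from h import *
to(-158,0,37,0)"
```

```text
knob x [-177.51690963 -175.37101445 -166.48430234 -152.45485876]
jaw x [-50.05445652 -36.55381014 -24.77256219]
now jig mm [-164.    -0.4   36.7] t 19.15 F jig [-5.7 -0.4  2.8] q [-0.73  0.45  0.28  1.78 -0.16  0.92 -1.56]
delta [ 0.0004  0.006  -0.0003] turn [-0.002 -0.001  0.002]
```

In the tool's units: 0.006 m / 0.75 = 0.008, 0.002 m / 0.75 = 0.0027.

{"method": "move_arm", "body": {"plan": [{"delta_pos":[0,0.0027,0],"turn":[0,0,0],"fingers":1},{"delta_pos":[0,0.0053,0],"turn":[0,0,0],"fingers":1},{"delta_pos":[0,0.008,0],"turn":[0,0,0],"fingers":1},{"delta_pos":[0,0.008,0],"turn":[0,0,0],"fingers":1}]}}

```text
clock: 19.65
position: [0.536, 0.2378, 0.0368]
ee_rot: [0.981, 0.196, 0.0, -0.001]
ft_force: [-3.4, 6.1, 3.7]
grip_width: 0.001
grasp_force: 3.8
```

```bash
python3 kn.py; python3 -c "
from h import *
to(-158,0,37,0)"
```

```text
knob x [-172.16642254 -170.11675477 -162.04670862 -150.00990696]
jaw x [-49.88404453 -33.38463675 -22.14228553]
now jig mm [-158.8   -0.4   36.8] t 19.7 F jig [-7.7 -0.7  3.3] q [-0.73  0.45  0.28  1.78 -0.16  0.92 -1.55]
delta [ 0.0004  0.0008 -0.0003] turn [-0.003 -0.001  0.002]
```

In the tool's units: 0.004 m / 0.75 = 0.0053, 0.002 m / 0.75 = 0.0027.

{"method": "move_arm", "body": {"plan": [{"delta_pos":[0,0.0027,0],"turn":[0,0,0],"fingers":1},{"delta_pos":[0,0.0053,0],"turn":[0,0,0],"fingers":1},{"delta_pos":[0,0.0053,0],"turn":[0,0,0],"fingers":1}]}}

```text
clock: 20.08
position: [0.5372, 0.2349, 0.0368]
ee_rot: [0.981, 0.196, -0.0, -0.002]
ft_force: [-5.0, 9.4, 2.7]
grip_width: 0.005
grasp_force: 5.1
```

```bash
python3 kn.py; python3 -c "
from h import *
to(-158,0,37,0)"
```

```text
knob x [-169.10781982 -167.45041306 -159.38280706 -148.55713672]
jaw x [-50.13536262 -32.00307508 -21.90911036]
now jig mm [-155.7   -0.4   36.7] t 20.12 F jig [-10.3  -1.1   2.6] q [-0.72  0.45  0.28  1.79 -0.16  0.92 -1.54]
delta [ 0.0004 -0.0023 -0.0002] turn [-0.004 -0.001  0.003]
```

In the tool's units: 0.004 m / 0.75 = 0.0053, 0.002 m / 0.75 = 0.0027.

{"method": "move_arm", "body": {"plan": [{"delta_pos":[0,0.0027,0],"turn":[0,0,0],"fingers":1},{"delta_pos":[0,0.0053,0],"turn":[0,0,0],"fingers":1},{"delta_pos":[0,0.0053,0],"turn":[0,0,0],"fingers":1}]}}

```text
clock: 20.5
position: [0.5379, 0.2332, 0.0368]
ee_rot: [0.98, 0.197, -0.0, -0.003]
ft_force: [-7.2, 13.4, 2.6]
grip_width: 0.002
grasp_force: 7.9
```

```bash
python3 kn.py; python3 -c "
from h import *
to(-158,0,37,0)"
```

```text
knob x [-167.03984019 -165.21520712 -157.86302573 -147.37011359]
jaw x [-50.10526854 -30.92226598 -21.687368  ]
now jig mm [-153.7   -0.4   36.8] t 20.55 F jig [-15.   -0.8   3.6] q [-0.72  0.45  0.28  1.79 -0.16  0.92 -1.54]
delta [ 0.0004 -0.0043 -0.0002] turn [-0.006 -0.001  0.005]
```

In the tool's units: 0.003 m / 0.75 = 0.004, 0.002 m / 0.75 = 0.0027.

{"method": "move_arm", "body": {"plan": [{"delta_pos":[0,0.0027,0],"turn":[0,0,0],"fingers":1},{"delta_pos":[0,0.004,0],"turn":[0,0,0],"fingers":1},{"delta_pos":[0,0.004,0],"turn":[0,0,0],"fingers":1}]}}

```text
clock: 20.92
position: [0.538, 0.2329, 0.0368]
ee_rot: [0.98, 0.198, -0.001, -0.004]
ft_force: [-10.8, 20.6, 3.6]
grip_width: 0.003
grasp_force: 11.7
```

```bash
python3 -c "
from h import *
to(-158,0,37,0)"
```

```text
now jig mm [-153.5   -0.4   36.8] t 20.93 F jig [-23.1  -2.2   3.6] q [-0.71  0.45  0.28  1.78 -0.16  0.92 -1.53]
delta [ 0.0004 -0.0045 -0.0001] turn [-0.008 -0.     0.007]
```

In the tool's units: -0.1 m / 0.75 = -0.1333, -0.05 m / 0.75 = -0.0667.

{"method": "move_arm", "body": {"plan": [{"delta_pos":[0,-0.02,0],"turn":[0,0,0],"fingers":1},{"delta_pos":[0,-0.0533,0],"turn":[0,0,0],"fingers":1},{"delta_pos":[0,-0.0533,0],"turn":[0,0,0],"fingers":1},{"delta_pos":[0,-0.0533,-0.0667],"turn":[0,0,0],"fingers":1},{"delta_pos":[0,-0.0533,-0.1333],"turn":[0,0,0],"fingers":1},{"delta_pos":[0.0133,-0.0533,-0.1333],"turn":[0,0,0],"fingers":1}]}}

```text
clock: 21.68
position: [0.5375, 0.2657, 0.1407]
ee_rot: [0.981, 0.194, 0.003, -0.001]
ft_force: [0.6, -0.2, -0.6]
grip_width: 0.0
grasp_force: 0.0
```

```bash
python3 kn.py; python3 -c "
from h import *
import cv2
s=camera('scene');cv2.imwrite('pics/s4.png',cv2.resize(s['color'][200:350,220:400,::-1],None,fx=4,fy=4,interpolation=cv2.INTER_CUBIC))
to(-88,58,137,0)"; python3 rail.py -40 17 -118 48 47 56
```

```text
knob x [-143.19083834 -142.13134458 -138.82258    -134.14502319]
jaw x [-49.84379464 -32.46139804 -21.99850704]
now jig mm [-184.3   10.   136.5] t 21.77 F jig [-0.2 -0.4  0. ] q [-0.78  0.36  0.3   1.68 -0.12  1.12 -1.63]
delta [ 0.048   0.0963 -0.0004] turn [ 0.    -0.001 -0.001]
2085
plane [ 3.74966866e-02 -3.85147473e-03  5.06274322e+01] mean [ -2.94320542 -32.50033074  50.64224599]
x [-35.17503746  16.61698225] y [-116.065136     46.20350865]
box ((-10.460325241088867, -34.93275451660156), (165.8418731689453, 54.88272476196289), 89.98357391357422)
```

View pics/s4.png

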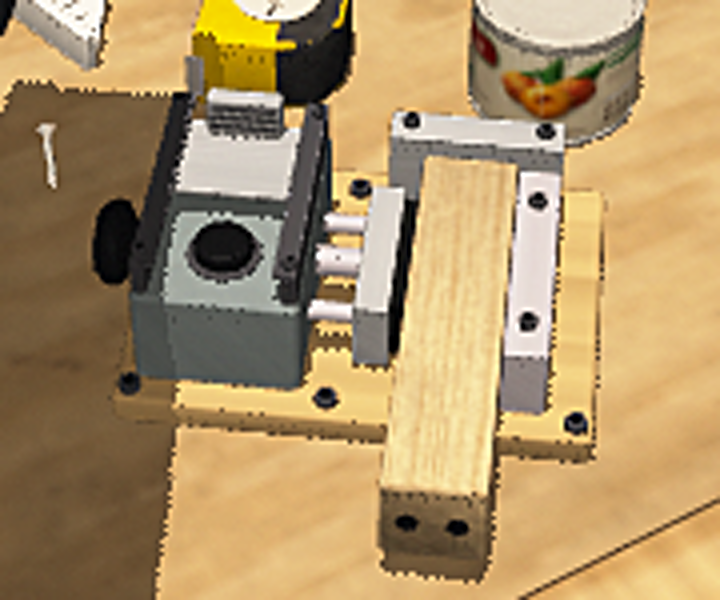

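The clamp is locked with the button up. The rail is at the same image position as at the start, with its holes at (405,522) and (457,527). Now I shut the catch.

In the tool's units: 0.0963 m / 0.75 = 0.1284, 0.09 m / 0.75 = 0.12.

{"method": "move_arm", "body": {"plan": [{"delta_pos":[0.04,0.0667,0],"turn":[0,0,0],"fingers":1},{"delta_pos":[0.064,0.12,0],"turn":[0,0,0],"fingers":1},{"delta_pos":[0.064,0.1284,0],"turn":[0,0,0],"fingers":1},{"delta_pos":[0.064,0.1284,0],"turn":[0,0,0],"fingers":1},{"delta_pos":[0.064,0.1284,0.04],"turn":[0,0,0],"fingers":1},{"delta_pos":[0.064,0.1284,0.0613],"turn":[0,0,0],"fingers":1},{"delta_pos":[0.064,0.1284,0.0613],"turn":[0,0,0],"fingers":1}]}}

```text
clock: 22.7
position: [0.6144, 0.1961, 0.0889]
ee_rot: [0.981, 0.195, -0.001, 0.0]
ft_force: [0.3, 0.2, 1.3]
grip_width: -0.004
grasp_force: 0.0
```

```bash
python3 -c "
from h import *
to(-88,7,91,0)"
```

```text
now jig mm [-90.3  56.2  88.9] t 22.7 F jig [-0.   0.3  1.3] q [-0.63  0.51  0.33  1.59 -0.18  1.08 -1.43]
delta [-0.0492  0.0022 -0.002 ] turn [-0.     0.003  0.002]
```

In the tool's units: -0.051 m / 0.75 = -0.068, -0.002 m / 0.75 = -0.0027.

{"method": "move_arm", "body": {"plan": [{"delta_pos":[-0.0107,0.0027,-0.0027],"turn":[0,0,0],"fingers":1},{"delta_pos":[-0.024,0.0027,-0.0027],"turn":[0,0,0],"fingers":1},{"delta_pos":[-0.0373,0.0027,-0.0027],"turn":[0,0,0],"fingers":1},{"delta_pos":[-0.0507,0.0027,-0.0027],"turn":[0,0,0],"fingers":1},{"delta_pos":[-0.06,0.0027,-0.0027],"turn":[0,0,0],"fingers":1},{"delta_pos":[-0.0653,0.0027,-0.0027],"turn":[0,0,0],"fingers":1},{"delta_pos":[-0.068,0.0027,-0.0027],"turn":[0,0,0],"fingers":1},{"delta_pos":[-0.068,0.0027,-0.0027],"turn":[0,0,0],"fingers":1}]}}

```text
clock: 23.7
position: [0.5702, 0.1743, 0.0925]
ee_rot: [0.981, 0.195, 0.001, -0.0]
ft_force: [4.7, 0.7, -0.5]
grip_width: -0.001
grasp_force: 2.2
```

```bash
python3 -c "
from h import *
to(-88,7,91,0)"
```

```text
now jig mm [-87.1   7.   92.5] t 23.7 F jig [ 1.1  4.6 -0.5] q [-0.65  0.4   0.34  1.73 -0.15  1.04 -1.44]
delta [-0.     -0.0009  0.0015] turn [ 0.    -0.002  0.   ]
```

In the tool's units: -0.2 m / 0.75 = -0.2667, -0.15 m / 0.75 = -0.2.

{"method": "move_arm", "body": {"plan": [{"delta_pos":[-0.002,0,0],"turn":[0,0,0],"fingers":1},{"delta_pos":[-0.002,0,0],"turn":[0,0,0],"fingers":1},{"delta_pos":[0.02,0,0],"turn":[0,0,0],"fingers":1},{"delta_pos":[0.0267,0,-0.0533],"turn":[0,0,0],"fingers":1},{"delta_pos":[0.0267,-0.0667,-0.12],"turn":[0,0,0],"fingers":1},{"delta_pos":[0.0267,-0.1333,-0.16],"turn":[0,0,0],"fingers":1},{"delta_pos":[0,-0.2,-0.1867],"turn":[0,0,0],"fingers":1},{"delta_pos":[0,-0.2667,-0.1867],"turn":[0,0,0],"fingers":1},{"delta_pos":[0,-0.2667,-0.1867],"turn":[0,0,0],"fingers":1},{"delta_pos":[0,-0.2667,-0.1867],"turn":[0,0,0],"fingers":1}]}}

```text
clock: 24.95
position: [0.4932, 0.3581, 0.2317]
ee_rot: [0.981, 0.195, -0.001, 0.001]
ft_force: [0.2, 0.0, -0.4]
grip_width: -0.0
grasp_force: 0.0
```

```bash
python3 kn.py; python3 - <<'E'
from h import *
import cv2
s=camera('scene');cv2.imwrite('pics/s5.png',cv2.resize(s['color'][200:350,220:400,::-1],None,fx=4,fy=4,interpolation=cv2.INTER_CUBIC))
for n,c in(("scene",s),("top",camera("top"))):
    for tag,cc in(("now",c),("start",load(n+"0.npz"))):
        L=JR.inv().apply(cloud(cc).reshape(-1,3)-JO)*1e3
        def sel(x0,x1,y0,y1,z0,z1): return L[(L[:,0]>x0)&(L[:,0]<x1)&(L[:,1]>y0)&(L[:,1]<y1)&(L[:,2]>z0)&(L[:,2]<z1)]
        t=sel(-110,-66,-40,50,83,97);a=sel(-40,40,-140,-60,46,56);b=sel(-40,17,0,40,49,56)
        print(n,tag,"tab",t.mean(0).round(1),"rail overhang x",np.percentile(a[:,0],[2,98]).round(1),"ymin",np.percentile(a[:,1],.5).round(1),"z",np.median(a[:,2]).round(1),"inner z",np.median(b[:,2]).round(1),"x",np.percentile(b[:,0],[2,98]).round(1))
E
```

```text
knob x [-142.72300118 -142.47144116 -139.15935567 -134.11383469]
jaw x [-49.90828359 -32.16525528 -21.96079674]
scene now tab [-88.4 -10.7  87.9] rail overhang x [-18.1  18.2] ymin -120.8 z 50.5 inner z 50.6 x [-19.2  16.2]
scene start tab [-88.9  -7.4  88. ] rail overhang x [-18.2  18.2] ymin -121.5 z 50.5 inner z 50.6 x [-19.1  16.2]
top now tab [-87.9  -8.9  89.1] rail overhang x [-17.6  19. ] ymin -119.9 z 50.9 inner z 51.0 x [-22.9  16.1]
top start tab [-88.   -5.8  89.4] rail overhang x [-17.5  18.9] ymin -120.0 z 50.9 inner z 51.1 x [-25.7  16.3]
```

View pics/s5.png

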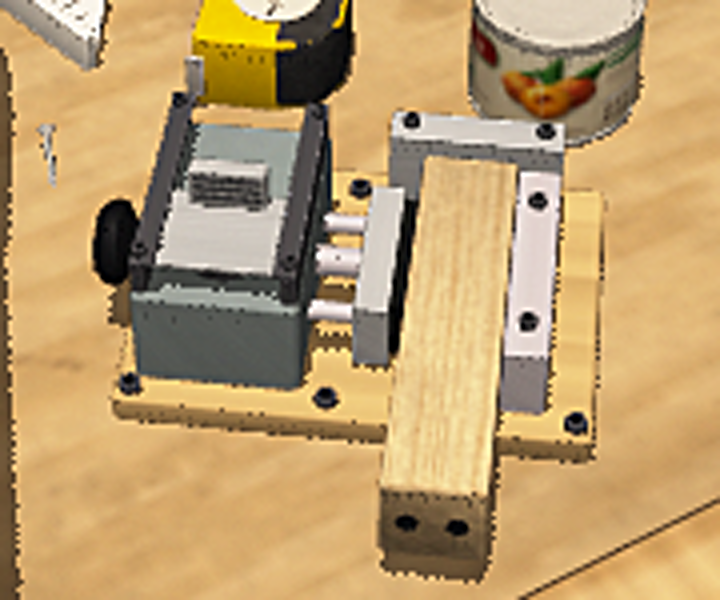

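The catch is fully shut, with its tab at (228,183). The rail matches its starting pose to within about 1 mm, turned round, and the bystanders haven't moved. Handing in.

```bash
python3 -c "
from workcell import hand_in
print(hand_in())"
```

```text
the job is handed in; nothing more can be done
None
```

The job is handed in at about 25 s of the 67 s: the rail lies turned end for end with its plain end at the stop, the clamp is locked, the catch is shut and the tape and tin look untouched; the hand-in gave no verdict, so this rests on my last pictures and depth readings.

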